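# Third crosswise layer on a tower of vitamin day strips

### The job

The vitamin strips for a long weekend are stacked two a day, each day's pair crosswise on the pair below so that the days stay apart. Flip the one compartment lid that still stands open on top of the stack fully shut, then lay the two loose strips on top as the third layer: lids up, one straight above each bottom strip, crosswise to the middle pair with their ends flush with it. Set them down rather than dropping them, leave the four stacked strips where they are, and do not disturb the mug, the tumbler or the spoon.

Things in the scene. Friction and masses are not known exactly. Their poses are not given: they have to be found in the camera images.
- mat: Square cork mat, 190 x 190 x 4 mm, fixed on the ledge, under the stack. Origin at the centre of its underside; z up. The bottom strips lie along its x, centred about 58 mm either side (y = +-58 mm, top of mat z = 4 mm); the middle strips lie along its y, centred at x = about +-58 mm.
- low_a: Bottom strip of the stack, loose on the mat. All six strips are alike: hard white plastic bars 150 (x) x 34 (y) x 24 mm high over the shut lids, about 80 g (varies 30 percent); lower 21 mm of the sides flat walls to grip. On top four grey flip lids in a row, hinged on the -y edge, all but one snapped shut for good: a flat bearing face. Origin: centre of the underside; z up.
- low_b: The other bottom strip, like low_a and parallel to it, 116 mm from it centre to centre, so that four strips in two layers form a flush 150 mm square.
- mid_open: Middle-layer strip like low_a, loose across both bottom strips, underside 28 mm and upper face 52 mm above the ledge. The lid of its end compartment at +x stands open: lid middle at x = 55.5 mm, hinge line along x at y = -17, z = 21 mm. The stack may be turned any way, so this may be any corner; the hinge edge faces outwards or towards mid_shut. Origin: centre of the underside.
- mid_shut: The other middle strip, all lids shut, parallel to mid_open at 116 mm centre to centre.
- lid (a joint): Hinge of the open lid, rad: 0 = shut, flush with the other lids; 1.57 = upright; more = leaning back past the hinge edge (stop 2.1). Starts at 1.5 to 2.0. A flap 35 (along the strip) x 29 x 3 mm; it turns easily (about 0.1 N at its edge) and stays about where it is left, no spring or catch, so push it all the way down.
- lid_hinge (a point): Middle of the open lid's hinge line, at the -y edge of mid_open, 21 mm above that strip's underside. Its axes turn with the lid: x along the hinge, y from the hinge to the lid's free edge.
- lid_edge (a point): Middle of the open lid's free edge, 29 mm from the hinge.
- loose_a: A loose strip, like low_a, all lids shut, lying lids up on the ledge to one side of the stack. Origin: centre of its underside, x along its 150 mm length; 34 mm wide, 24 mm high. Either loose strip may go above either bottom strip, either way round.
- loose_b: The other loose strip, like loose_a, on the other side of the stack.
- mug: White ceramic mug, 82 mm wide, 92 mm high, handle on its +y; loose bystander. Origin at the centre of its underside.
- tumbler: Glass tumbler, 72 mm wide at the rim, 110 mm high; loose bystander. Origin at the centre of its underside.
- spoon: Stainless teaspoon, 132 mm long (x), bowl at +x, lying on the ledge beyond the stack; loose bystander. Origin near its middle.

How it is judged:
By the outcome, as a careful person would: the job done as asked, in the order asked, and still so for the second after the job is handed in, with the robot touching nothing.
It also fails if it takes over 64 s, if anything falls off the work surface, if the arm or the gripper's body presses on something with over 40 N, if the wrist force passes 120 N, or if a joint passes its speed limit or range.

### The arm

A 6-joint arm with a two-finger parallel gripper is mounted at the origin on the work surface. World frame = base frame: x ahead of the robot, y to its left, z up, the work surface at z = 0. Lengths are in m, angles in rad, forces in N, time in s.
With the tool pointing down it reaches from about 0.375 to 0.975 m from the base axis. Payload 3.8 kg.
Tool frame: the origin (TCP) lies midway between the tips of the shut fingers; the grasp point (between the pads) lies 19 mm behind it; z points along the fingers, y is the line along which they close (so a half turn about z gives the same grasp; the last joint's range is limited). The gripper opens to 88 mm and grips with 3 to 60 N. Pads are 18 mm wide; open, the fingers measure 123 mm over their backs; the gripper's body (75 mm by 187 mm) begins 45 mm behind the grasp point.
Start: joints at [1.187, 0.264, 1.604, -0, 1.274, -0.037], TCP at [0.229, 0.635, 0.199] pointing down, gripper open.
Joint ranges: [-2.63, 2.63], [-0.94, 2.18], [0.31, 2.57], [-1.31, 4.45], [0, 2.66], [-2.55, 2.55]. Speed limits (rad/s): [2.57, 2.57, 3.14, 3.14, 3.14, 3.14].

### API

Orientations are given as a 3x3 rotation matrix whose columns are the frame's x, y, z axes.
In Python, from bench import manip gives the robot as it stands.
- The arm moves only by the tool apply_moves, never from a script. Its argument "motion" is text: rows parted by semicolons, each of 4 numbers parted by spaces: the shift along the tool's x, y, z in units of 3 cm (1.0 is 3 cm), then the turn about the tool's z in units of 4 degrees (1.0 is 4 degrees). In form: tx ty tz yaw; .... A call has 1 to 20 rows; each row shifts and turns the commanded pose from where the row before left it, along the tool's axes as they then stand; what a row does not reach is not made up. A row lasts 1/12 s, in which the tool goes at most 41.7 mm and 7.16 degrees, less where a joint would pass 70% of its speed; a pose out of reach is approached as far as the arm can. A call with a number of a shift or a turn outside -1 to 1 is refused whole. A call with a gripper value outside its range is refused whole. "jaw" is the opening, from 0 (shut) to 1 (fully open), set as the call begins (left out, the last holds). The fingers move at their own pace and stop on an object; the grip force is fixed at half the most. Time passes only in rows, so rows that do not move let the fingers close. It gives the time, the measured TCP pose, the force, the opening and the grip force at its end, in the units of the state.
- manip.observe(): the state, without advancing time (a new reading comes with each control period).
- manip.capture(name): name is "scene" or "top"; returns a dict with "frame" (400x640x3 uint8, red, green, blue), "z_map" (400x640 float32, m along the optical axis (not along the pixel's ray), 0 where there is no reading), "fx", "fy", "cx", "cy" (pixels), "dist" ([k1, k2, p1, p2, k3] as OpenCV has them; the pictures are not rectified), "extrinsics" (4x4, takes a point from world to camera coordinates). Camera axes: x right, y down, z forward; pixel columns grow to the right and rows downward; lengths in m; the calibration is good to about 2 mm. A picture is of the moment at which its call begins.
- manip.hand_in(): hands the job in; it is judged then, once.
The state is a dict: "clock": time; "joints": joint angles; "joint_vel": joint speeds; "joint_torque": joint torques, N m; "tool_pos": TCP position; "eef_rot": TCP orientation; "force": force on the tool from outside, world axes, zero at the start; "ft_torque": the same for the moment, N m; "finger_gap": finger opening in m; "gripper_force": force on a finger pad.
Only numpy, scipy, OpenCV 4.12 (cv2) and the standard library are available. Lean on these libraries where they do the work, as an engineer would, in place of code of your own. Each camera call takes 0.05 s, during which the arm holds its last target. There are 200 camera calls.

## Working session

There is one attempt and no reset: what is moved stays moved. The work goes in short steps, Python scripts to look and compute and a tool call to move; the robot and the scene stay as the last step left them, time stands still between calls to the robot, and variables do not carry over. Pictures are saved under pics/ and viewed, at most 10 in all, crops included, and the job is handed in when it is done.

Besides the shell and the picture viewer there is one more tool, called as name(argument=value, ...) on one line, values as JSON. apply_moves: Moves the arm, as the interface text tells. Shifts and turns lie within -1 to 1; 1 stands for 3 cm of shift or 4 degrees of turn. Its arguments: {"type":"object","properties":{"motion":{"type":"string"},"jaw":{"type":"number"}},"required":["motion"]}

```bash
ls; mkdir -p pics; cat > h.py <<'E'
import numpy as np, cv2
from bench import manip
def cap(n):
    c=manip.capture(n); c['K']=np.array([[c['fx'],0,c['cx']],[0,c['fy'],c['cy']],[0,0,1.]]); c['D']=np.array(c['dist'],float); return c
def pts(c):
    h,w=c['z_map'].shape; u,v=np.meshgrid(np.arange(w),np.arange(h))
    n=cv2.undistortPoints(np.stack([u,v],-1).reshape(-1,1,2).astype(float),c['K'],c['D']).reshape(h,w,2)
    z=c['z_map'][...,None]; P=np.concatenate([n*z,z],-1); E=c['extrinsics']
    W=(P-E[:3,3])@E[:3,:3]; W[c['z_map']==0]=np.nan; return W
E
python3 - <<'E'
from h import *
for n in ('scene','top'):
    c=cap(n); cv2.imwrite(f'pics/{n}0.png',c['frame'][...,::-1]); np.savez(f'{n}0.npz',W=pts(c),f=c['frame'])
    E=c['extrinsics']; print(n,-E[:3,:3].T@E[:3,3],E[:3,:3].round(2).tolist(),c['fx'])
print(manip.observe())
E
```

```text
pics
scene [ 1.2167727  -0.05042711  0.91415596] [[0.04, 1.0, -0.01], [0.82, -0.04, -0.57], [-0.57, 0.01, -0.82]] 399.1199509376639
top [ 0.44787041 -0.00793303  1.04500507] [[-0.01, -1.0, 0.01], [-0.99, 0.0, -0.16], [0.16, -0.01, -0.99]] 460.9152834488091
{'clock': 0.1, 'joints': array([ 1.18710853e+00,  2.64688191e-01,  1.60522910e+00, -2.55801265e-05,
        1.27368044e+00, -3.69144711e-02]), 'joint_vel': array([ 0.00112526, -0.00106017, -0.0033083 ,  0.00118347, -0.00040987,
       -0.00146155]), 'joint_torque': array([-8.29319197e-05, -5.03622186e+01, -3.58069360e+01,  7.30264303e-02,
        2.34199211e-02, -7.77143146e-05]), 'tool_pos': array([0.22916152, 0.63415158, 0.19791008]), 'eef_rot': array([[-9.40476777e-01,  3.39857180e-01, -7.27903235e-04],
       [ 3.39857956e-01,  9.40474922e-01, -1.86844063e-03],
       [ 4.95717735e-05, -2.00460873e-03, -9.99997990e-01]]), 'force': array([ 0.19328396,  0.24864935, -0.48234878]), 'ft_torque': array([ 0.05105645, -0.00599591,  0.02286313]), 'gripper_force': 0.0, 'finger_gap': 0.08820238195864219}
```

View pics/scene0.png

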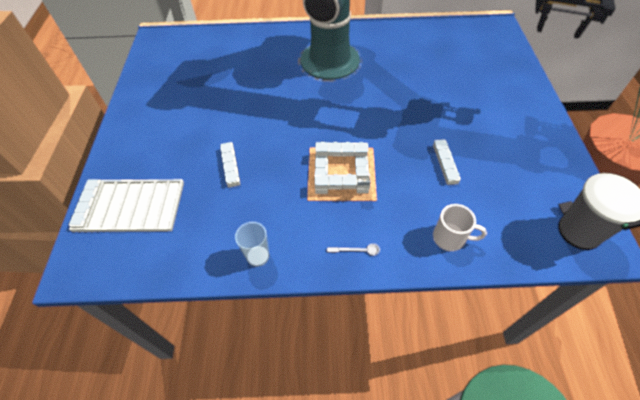

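View pics/top0.png

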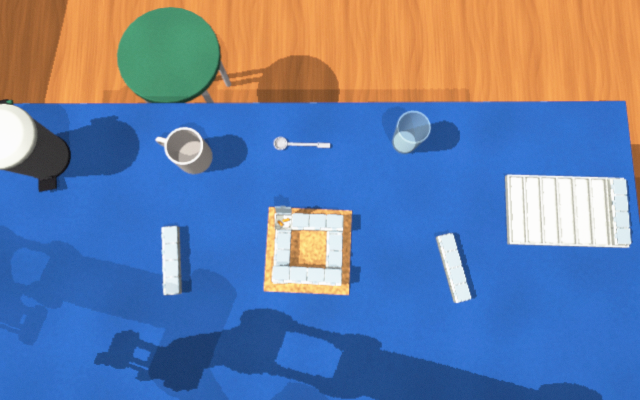

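The scene picture shows the stack at about (342,170), the loose strips at (230,165) and (447,162), the spoon at (355,250), the tumbler at (253,243) and the mug at (455,228). In the top picture the open lid stands at (283,212), on the outer edge of the far strip's left end. The loose strips there are at (171,260) and (454,268), and the stack centre is at about (308,250).

```bash
cat >> h.py <<'E'
def rect(W,m,lo,hi,box):
    x0,x1,y0,y1=box
    s=m&(W[...,2]>lo)&(W[...,2]<hi)&(W[...,0]>x0)&(W[...,0]<x1)&(W[...,1]>y0)&(W[...,1]<y1)
    p=W[s]; r=cv2.minAreaRect((p[:,:2]*1000).astype(np.float32)); return len(p),np.round(r[0],1),np.round(r[1],1),round(r[2],2),np.median(p[:,2]).round(4)
E
python3 - <<'E'
from h import *
for n in ('top','scene'):
    d=np.load(n+'0.npz'); W=d['W']; f=d['f'].astype(int); T=np.ones(W.shape[:2],bool); nb=f[...,0]>120
    if n=='top':
        for k,(u,v) in dict(la=(171,260),lb=(454,268),st=(308,250),mug=(188,150),tum=(410,130),sp=(300,145),lid=(283,212)).items(): print(k,W[v,u].round(3))
        A=W[260,171];B=W[268,454];S=W[250,308]
    print(n)
    for c,lo,hi,r in ((A,.016,.032,.12),(B,.016,.032,.12),(S,.045,.058,.13),(S,.06,.1,.13)):
        print(rect(W,T,lo,hi,(c[0]-r,c[0]+r,c[1]-r,c[1]+r)))
    # mat by orange colour
    m=(f[...,0]>180)&(f[...,2]<120)&(f[...,0]-f[...,2]>80)
    print('mat',rect(W,m,-.005,.012,(S[0]-.14,S[0]+.14,S[1]-.14,S[1]+.14)))
d=np.load('top0.npz');W=d['W']; 
img=cv2.resize(d['f'][195:305,255:365],None,fx=5,fy=5,interpolation=cv2.INTER_CUBIC); cv2.imwrite('pics/crop.png',img[...,::-1])
E
```

```text
la [0.494 0.311 0.021]
lb [ 0.473 -0.312  0.023]
st [0.515 0.01  0.003]
mug [0.749 0.289 0.003]
tum [ 0.793 -0.229  0.012]
sp [0.761 0.028 0.001]
lid [0.595 0.063 0.052]
top
(1089, array([494.8, 312.7]), array([151.7,  36.7]), 4.22, np.float64(0.0225))
(1121, array([ 475.6, -312.7]), array([151.8,  36.8]), 13.23, np.float64(0.0226))
(2038, array([518.3,   9.6]), array([149.4, 152.7]), 87.27, np.float64(0.0509))
(79, array([601.9,  61.9]), array([34.6,  8.1]), 88.71, np.float64(0.0722))
mat (1262, array([516.5,   9.3]), array([186.9, 187.4]), 87.16, np.float64(0.0035))
scene
(519, array([497.6, 313.6]), array([151.,  37.]), 4.16, np.float64(0.0241))
(501, array([ 478.1, -312.6]), array([153.8,  35.3]), 13.0, np.float64(0.0246))
(1024, array([520.1,   9.7]), array([149.2, 156.1]), 87.86, np.float64(0.0524))
(46, array([602.9,  62. ]), array([34.3,  6.9]), 83.03, np.float64(0.0717))
mat (294, array([527.8,   3.8]), array([173.6, 164.3]), 86.48, np.float64(0.0051))
```

View pics/crop.png

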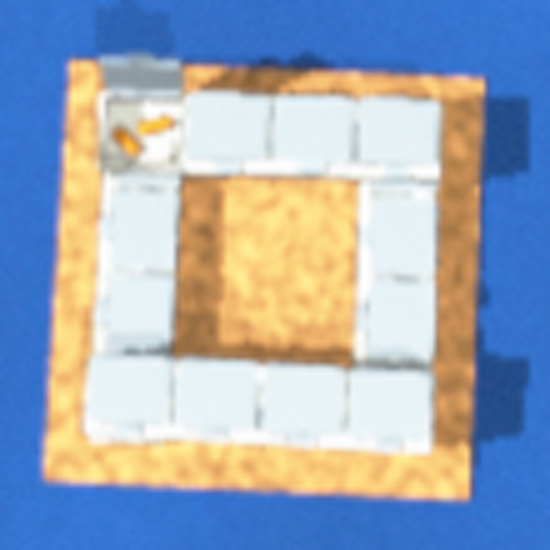

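The crop shows the open flap along the top-left edge, at about (140,72). Its hinge is on the outer (far, +x) side at the +y corner, so it has to be pushed towards −x. The stack is turned by about −2.7°.

```bash
cat >> h.py <<'E'
def go(x,y,z,phi=None,s=None):
    "units in tool axes to reach target; phi = world heading of tool x in deg"
    s=s or manip.observe(); R=s['eef_rot']; p=s['tool_pos']; cur=np.degrees(np.arctan2(R[1,0],R[0,0]))
    if phi is not None:
        d=(phi-cur+180)%360-180; print('yaw units',round(-d/4,3)); a=np.radians(phi); R=np.array([[np.cos(a),np.sin(a),0],[np.sin(a),-np.cos(a),0],[0,0,-1]])
    print('pos',p.round(4),'phi',cur.round(2),'shift units',(R.T@(np.array([x,y,z])-p)/.03).round(3),'F',s['force'].round(1),s['finger_gap'],s['gripper_force'],s['clock'])
E
python3 - <<'E'
from h import *
def lon(W,lo,hi,box):
    s=(W[...,2]>lo)&(W[...,2]<hi)&(W[...,0]>box[0])&(W[...,0]<box[1])&(W[...,1]>box[2])&(W[...,1]<box[3])
    p=W[s][:,:2].astype(np.float32); l=cv2.fitLine(p,cv2.DIST_L2,0,.001,.001).ravel(); return np.degrees(np.arctan2(l[1],l[0])).round(2),p.mean(0).round(4)
for n in ('top','scene'):
    W=np.load(n+'0.npz')['W']; T=np.ones(W.shape[:2],bool)
    print(n,'la',lon(W,.018,.03,(.39,.61,.25,.38)),'lb',lon(W,.018,.03,(.37,.6,-.38,-.25)))
    print(' near',lon(W,.046,.058,(.40,.50,-.1,.12)),rect(W,T,.046,.058,(.40,.50,-.1,.12)))
    print(' far',lon(W,.046,.058,(.545,.65,-.1,.045)),rect(W,T,.046,.058,(.545,.65,-.1,.12)))
    for y in ((.03,.11),(-.1,-.01)): print(' low',rect(W,T,.02,.034,(.48,.555,*y)))
go(.65,.062,.12,177.3)
E
```

```text
top la (np.float32(4.53), array([0.4936, 0.3116], dtype=float32)) lb (np.float32(13.14), array([ 0.4748, -0.3122], dtype=float32))
 near (np.float32(86.52), array([0.4602, 0.0119], dtype=float32)) (1125, array([460.1,  12. ]), array([149.,  35.]), 86.36, np.float64(0.0509))
 far (np.float32(87.92), array([ 0.5752, -0.0112], dtype=float32)) (874, array([576.7,   6.9]), array([148.9,  37. ]), 88.14, np.float64(0.0509))
 low (519, array([518.5,  66.6]), array([34.8, 73.1]), 86.99, np.float64(0.0269))
 low (537, array([517.2, -48.3]), array([35.3, 73.4]), 88.77, np.float64(0.0269))
scene la (np.float32(4.29), array([0.502 , 0.3126], dtype=float32)) lb (np.float32(13.06), array([ 0.4821, -0.3112], dtype=float32))
 near (np.float32(86.75), array([0.4642, 0.0137], dtype=float32)) (506, array([461.2,  11.7]), array([148.7,  37.6]), 85.86, np.float64(0.0526))
 far (np.float32(87.57), array([ 0.5787, -0.0114], dtype=float32)) (497, array([578.3,   8.3]), array([147.4,  41. ]), 88.56, np.float64(0.0524))
 low (216, array([511.8,  67.5]), array([34.6, 64.9]), 87.91, np.float64(0.0286))
 low (212, array([510.5, -47.3]), array([34.5, 59.6]), 88.7, np.float64(0.0285))
yaw units -4.292
pos [0.2292 0.6342 0.1979] phi 160.13 shift units [-14.911 -18.39    2.597] F [ 0.2  0.2 -0.5] 0.08820238195864219 0.0 0.1
```

apply_moves(motion="0 0 0 -1; 0 0 0 -1; 0 0 0 -1; 0 0 0 -1; 0 0 0 -0.3; 0 0 0 0", jaw=0)

```text
clock: 0.6
tool_pos: [0.2293, 0.6345, 0.1985]
eef_rot: [[-0.999, 0.047, -0.0], [0.047, 0.999, -0.001], [0.0, -0.001, -1.0]]
force: [0.2, 1.6, -0.9]
finger_gap: 0.0504
gripper_force: 0.0
```

apply_moves(motion="-0.8 -0.98 0.1 0; -0.8 -0.98 0.1 0; -0.8 -0.98 0.1 0; -0.8 -0.98 0.1 0; -0.8 -0.98 0.1 0; -0.8 -0.98 0.1 0; -0.8 -0.98 0.1 0; -0.8 -0.98 0.1 0; -0.8 -0.98 0.1 0; -0.8 -0.98 0.1 0; -0.8 -0.98 0.1 0; -0.8 -0.98 0.1 0; -0.8 -0.98 0.1 0; -0.8 -0.98 0.1 0; -0.8 -0.98 0.1 0; -0.8 -0.98 0.1 0; -0.8 -0.98 0.1 0; -0.7 -0.9 0.1 0; -0.6 -0.8 0.1 0; 0 0 0 0")

```text
clock: 2.27
tool_pos: [0.6526, 0.0588, 0.1411]
eef_rot: [[-0.999, 0.052, 0.001], [0.052, 0.999, -0.002], [-0.001, -0.002, -1.0]]
force: [-0.5, 0.2, 0.7]
finger_gap: 0.0006
gripper_force: 0.0
```

```bash
python3 -c "
from h import *
go(.645,.063,.062,177.5)"
```

```text
yaw units -0.126
pos [0.6526 0.0588 0.1411] phi 177.0 shift units [0.26  0.129 2.638] F [-0.5  0.2  0.7] 0.0005715424200717493 0.0 2.2667
```

apply_moves(motion="0.1 0.05 0.6 -0.1; 0.1 0.05 0.7 0; 0.06 0.03 0.7 0; 0 0 0.4 0; 0 0 0.24 0; 0.2 0 0 0; 0.3 0 0 0; 0.3 0 0 0; 0.3 0 0 0; 0.3 0 0 0; 0.3 0 0 0; 0.3 0 0 0; 0.2 0 0 0; 0 0 0 0; 0 0 0 0")

```text
clock: 3.52
tool_pos: [0.5765, 0.0707, 0.0631]
eef_rot: [[-0.999, 0.039, 0.0], [0.039, 0.999, 0.0], [-0.0, 0.0, -1.0]]
force: [0.5, 0.2, -0.5]
finger_gap: 0.0004
gripper_force: 0.0
```

```bash
python3 -c "
from h import *
go(.572,.063,.0535,177.5)
c=cap('scene');cv2.imwrite('pics/l1.png',cv2.resize(c['frame'][120:220,280:400],None,fx=5,fy=5,interpolation=2)[...,::-1])"
```

```text
yaw units 0.059
pos [0.5765 0.0707 0.0631] phi 177.74 shift units [ 0.138 -0.262  0.32 ] F [ 0.5  0.2 -0.5] 0.00036482959069227027 0.0 3.5167
```

View pics/l1.png

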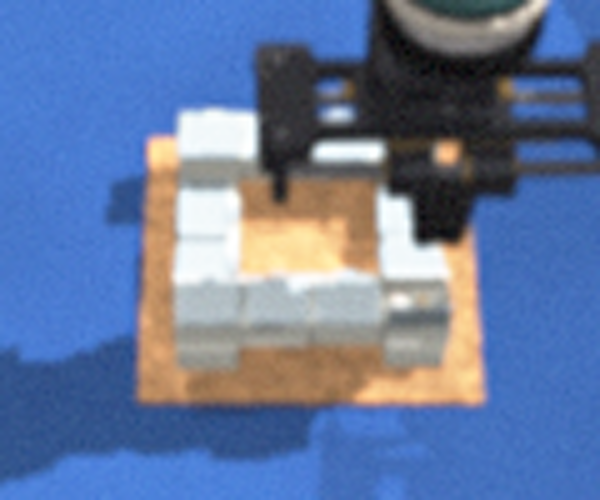

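The crop shows the fingertip at (440,235) just above the flap, which is now tipped inwards at about (415,305). I'll press down next.

apply_moves(motion="0 -0.13 0.08 0; 0 -0.13 0.08 0; 0 0 0.08 0; 0 0 0.08 0; 0 0 0.02 0; 0 0 0 0; 0 0 0 0")

```text
clock: 4.15
tool_pos: [0.5763, 0.0628, 0.0525]
eef_rot: [[-0.999, 0.04, -0.0], [0.04, 0.999, -0.0], [0.0, -0.0, -1.0]]
force: [0.1, -0.4, -0.7]
finger_gap: 0.0007
gripper_force: 0.0
```

apply_moves(motion="0 0 0.03 0; 0 0 0.03 0; 0 0 0 0; 0 0 0 0")

```text
clock: 4.48
tool_pos: [0.5764, 0.0629, 0.0509]
eef_rot: [[-0.999, 0.04, -0.0], [0.04, 0.999, 0.0], [0.0, 0.0, -1.0]]
force: [-0.4, -0.4, 0.4]
finger_gap: 0.0002
gripper_force: 0.0
```

apply_moves(motion="0 0 0.03 0; 0 0 0.03 0; 0 0 0 0; 0 0 0 0")

```text
clock: 4.82
tool_pos: [0.5763, 0.0628, 0.049]
eef_rot: [[-0.999, 0.04, -0.0], [0.04, 0.999, -0.0], [0.0, -0.0, -1.0]]
force: [0.0, 0.7, -1.3]
finger_gap: 0.0004
gripper_force: 0.0
```

apply_moves(motion="0 0 -0.5 0; 0 0 -1 0; 0 0 -1 0; 0 0 -1 0; 0.5 0.8 -1 0; 0.5 0.8 0 0; 0.5 1 0 0; 0.5 1 0 0; 0.5 1 0 0; 0 1 0 0; 0 1 0 0; 0 0 0 0")

```text
clock: 5.82
tool_pos: [0.509, 0.2683, 0.1845]
eef_rot: [[-0.999, 0.036, 0.001], [0.036, 0.999, 0.003], [-0.001, 0.003, -1.0]]
force: [0.7, -0.2, 0.3]
finger_gap: 0.0002
gripper_force: 0.0
```

```bash
python3 -c "
from h import *
a=cap('scene');b=cap('top')
o=np.hstack([cv2.resize(a['frame'][130:210,300:390],(400,356),interpolation=2),cv2.resize(b['frame'][195:305,255:365],(356,356),interpolation=2)])
cv2.imwrite('pics/l2.png',o[...,::-1])
for c in (a,b):
  W=pts(c);s=(abs(W[...,0]-.578)<.03)&(abs(W[...,1]-.063)<.012)
  p=W[s]
  for x in np.arange(.55,.608,.006):
    q=p[abs(p[:,0]-x)<.003]; print(round(x,3),len(q),np.round(np.median(q[:,2]),4) if len(q) else '',end=' | ')
  print()
"
```

```text
0.55 0  | 0.556 0  | 0.562 47 0.0421 | 0.568 8 0.036 | 0.574 3 0.0373 | 0.58 0  | 0.586 0  | 0.592 61 0.0184 | 0.598 46 0.0326 | 0.604 48 0.064 | 
0.55 22 0.027 | 0.556 33 0.0265 | 0.562 32 0.0317 | 0.568 29 0.0337 | 0.574 24 0.0322 | 0.58 34 0.0347 | 0.586 23 0.0313 | 0.592 46 0.0362 | 0.598 48 0.0631 | 0.604 26 0.0758 |
```

View pics/l2.png

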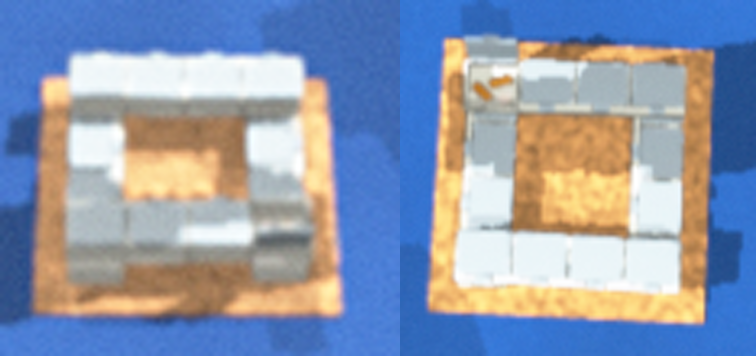

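The left crop shows the flap at about (285,215) and the right crop at about (490,47). It is still standing, so the sweep missed it or the flap came back up. I'll check the geometry by projection before trying again.

```bash
python3 -c "
from h import *
for n in ('scene','top'):
  c=cap(n);E=c['extrinsics']
  for P in ((.5765,.0707,.063),(.5765,.0707,.052),(.595,.063,.049),(.603,.063,.077),(.56,.063,.052)):
    q=cv2.projectPoints(np.array([P]),cv2.Rodrigues(E[:3,:3])[0],E[:3,3],c['K'],c['D'])[0].ravel(); print(n,P,q.round(1))
  W=pts(c)
  s=(abs(W[...,1]-.063)<.018)&(W[...,0]>.585)&(W[...,0]<.65)&(W[...,2]>.055)
  p=W[s];print(len(p));
  for z in np.arange(.055,.085,.004):
    q=p[abs(p[:,2]-z)<.002]; print(round(z,3),len(q),np.median(q,0).round(4),np.ptp(q[:,1]).round(3) if len(q) else '')
  s=(W[...,2]>.1)&(W[...,1]>.15);p=W[s];
  f=p[p[:,2]<.215]; print('finger',len(f), f[:,2].min(), np.median(f[f[:,2]<f[:,2].min()+.03],0) if len(f) else '')
print(manip.observe()['tool_pos'])
"
```

```text
scene (0.5765, 0.0707, 0.063) [365.8 175.5]
scene (0.5765, 0.0707, 0.052) [365.5 177.9]
scene (0.595, 0.063, 0.049) [363.2 184.3]
scene (0.603, 0.063, 0.077) [364.2 180.4]
scene (0.56, 0.063, 0.052) [362.1 173.2]
55
0.055 5 [0.5988 0.0538 0.0561] 0.016
0.059 7 [0.6008 0.0692 0.0587] 0.021
0.063 6 [0.6013 0.0701 0.0633] 0.034
0.067 7 [0.6033 0.0607 0.0663] 0.027
0.071 11 [0.6033 0.063  0.0708] 0.032
0.075 4 [0.6048 0.0677 0.0761] 0.026
0.079 11 [0.6054 0.0598 0.0783] 0.028
0.083 4 [0.6049 0.0621 0.0815] 0.011
finger 3134 0.10000955586995554 [0.77348304 0.56638516 0.11533438]
top (0.5765, 0.0707, 0.063) [279.1 219.8]
top (0.5765, 0.0707, 0.052) [279.5 220.5]
top (0.595, 0.063, 0.049) [283.2 212.2]
top (0.603, 0.063, 0.077) [282.3 206.6]
top (0.56, 0.063, 0.052) [283. 228.]
93
0.055 5 [0.5966 0.0521 0.056 ] 0.022
0.059 16 [0.5981 0.0595 0.0595] 0.033
0.063 14 [0.5988 0.0614 0.0633] 0.03
0.067 13 [0.5995 0.0665 0.0677] 0.034
0.071 12 [0.6008 0.0587 0.071 ] 0.028
0.075 22 [0.6024 0.0626 0.0754] 0.03
0.079 8 [0.604  0.0645 0.0787] 0.03
0.083 3 [0.6053 0.0631 0.0837] 0.008
finger 2690 0.10001149506960408 [0.70912304 0.56225075 0.11550397]
[0.50916586 0.26289552 0.18392369]
```

```bash
python3 -c "
from h import *
o=[]
for n in ('scene','top'):
  c=cap(n);E=c['extrinsics'];t=manip.observe()['tool_pos']
  q=cv2.projectPoints(np.array([t]),cv2.Rodrigues(E[:3,:3])[0],E[:3,3],c['K'],c['D'])[0].ravel().round(1);print(n,q)
  W=pts(c);p=W[(abs(W[...,0]-t[0])<.05)&(abs(W[...,1]-t[1])<.05)&(W[...,2]>.06)]
  for z in np.arange(.12,.3,.01):
    k=p[abs(p[:,2]-z)<.005]
    if len(k): print(round(z,3),len(k),k.min(0).round(3),k.max(0).round(3))
  im=c['frame'].copy();u,v=q.astype(int);im[v,u]=(255,0,0)
  o.append(cv2.resize(im[max(v-50,0):v+50,u-50:u+50],(400,400),interpolation=0))
cv2.imwrite('pics/l3.png',np.hstack(o)[...,::-1])
"
```

```text
scene [442.5 122.3]
0.22 6 [0.517 0.255 0.224] [0.518 0.273 0.225]
0.23 31 [0.503 0.249 0.225] [0.521 0.276 0.234]
0.24 54 [0.501 0.247 0.235] [0.522 0.276 0.245]
0.25 46 [0.498 0.246 0.245] [0.521 0.278 0.255]
0.26 56 [0.499 0.246 0.255] [0.523 0.279 0.265]
0.27 39 [0.507 0.245 0.265] [0.522 0.279 0.275]
0.28 16 [0.501 0.27  0.275] [0.524 0.277 0.284]
0.29 30 [0.499 0.231 0.285] [0.544 0.29  0.295]
top [170.4 247.7]
0.29 6 [0.474 0.228 0.289] [0.54  0.272 0.294]
```

View pics/l3.png

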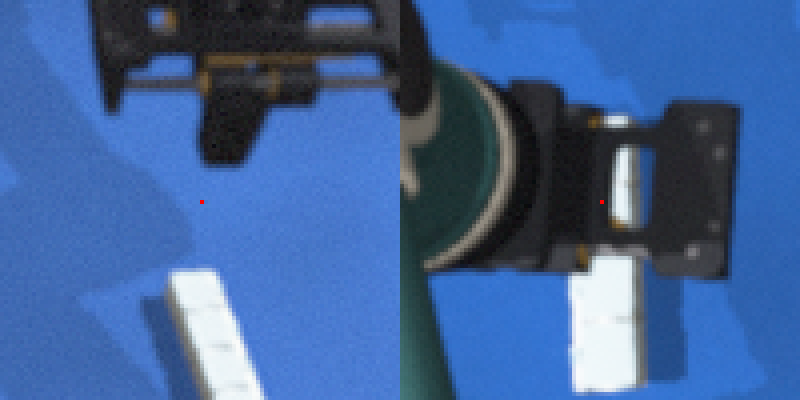

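The left crop shows the real fingertip at (225,160), well above the red mark at (202,200) where the reported TCP projects. The right crop shows only the gripper body over the strip. The depth map puts the tip about 38 mm above the reported TCP, in z only. That explains why the sweep passed over the lid. I'll calibrate by touching bare ledge gently.

apply_moves(motion="0 -0.7 0.8 0; 0 -0.7 0.9 0; 0 -0.7 0.9 0; 0 0 0.9 0; 0 0 0.9 0; 0 0 0.8 0; 0 0 0.5 0; 0 0 0 0; 0 0 0 0; 0 0 0 0")

```text
clock: 6.95
tool_pos: [0.5079, 0.2004, 0.0142]
eef_rot: [[-0.999, 0.041, 0.002], [0.041, 0.999, 0.0], [-0.002, 0.001, -1.0]]
force: [-0.2, 0.4, 1.1]
finger_gap: 0.0007
gripper_force: 0.0
```

```bash
cat >> h.py <<'E'
def tip(n='scene'):
    c=cap(n); W=pts(c); s=manip.observe(); t=s['tool_pos']
    p=W[(abs(W[...,0]-t[0])<.02)&(abs(W[...,1]-t[1])<.025)&(W[...,2]>.01)]
    print('tcp',t.round(4),'tip z',np.sort(p[:,2])[:5].round(4),'xy',p[:,:2].min(0).round(3),p[:,:2].max(0).round(3),'F',s['force'].round(1))
E
python3 -c "
from h import *
tip()"
```

```text
tcp [0.5084 0.2008 0.0148] tip z [0.054  0.055  0.0561 0.0561 0.0566] xy [0.488 0.176] [0.528 0.226] F [ 0.7  0.2 -0.6]
```

apply_moves(motion="0 0 0.4 0; 0 0 0.4 0; 0 0 0.3 0; 0 0 0.1 0; 0 0 0.07 0; 0 0 0.07 0; 0 0 0 0; 0 0 0 0")

```text
clock: 7.67
tool_pos: [0.507, 0.2008, -0.027]
eef_rot: [[-0.999, 0.039, 0.0], [0.039, 0.999, 0.0], [-0.0, 0.0, -1.0]]
force: [-0.3, 0.1, 0.2]
finger_gap: 0.0005
gripper_force: 0.0
```

apply_moves(motion="0 0 0.06 0; 0 0 0.06 0; 0 0 0.06 0; 0 0 0 0; 0 0 0 0")

```text
clock: 8.08
tool_pos: [0.5067, 0.2006, -0.0326]
eef_rot: [[-0.999, 0.04, -0.0], [0.04, 0.999, -0.0], [0.0, -0.0, -1.0]]
force: [0.1, -0.4, 0.5]
finger_gap: 0.0012
gripper_force: 0.0
```

apply_moves(motion="0 0 0.06 0; 0 0 0 0; 0 0 0 0")

```text
clock: 8.33
tool_pos: [0.5067, 0.2007, -0.0344]
eef_rot: [[-0.999, 0.04, -0.0], [0.04, 0.999, -0.0], [0.0, -0.0, -1.0]]
force: [-0.1, 0.2, -0.5]
finger_gap: 0.0006
gripper_force: 0.0
```

```bash
python3 -c "
from h import *
tip()"
```

```text
tcp [ 0.5068  0.2007 -0.0343] tip z [0.0101 0.0102 0.0103 0.0104 0.0112] xy [0.487 0.176] [0.527 0.226] F [-0.   0.5 -0.3]
```

apply_moves(motion="0 0 0.05 0; 0 0 0 0; 0 0 0 0")

```text
clock: 8.63
tool_pos: [0.5067, 0.2007, -0.0359]
eef_rot: [[-0.999, 0.04, -0.0], [0.04, 0.999, -0.0], [0.0, -0.0, -1.0]]
force: [0.3, -0.7, 0.6]
finger_gap: 0.0007
gripper_force: 0.0
```

apply_moves(motion="0 0 0.05 0; 0 0 0 0; 0 0 0 0")

```text
clock: 8.88
tool_pos: [0.5067, 0.2006, -0.0374]
eef_rot: [[-0.999, 0.04, -0.0], [0.04, 0.999, -0.0], [0.0, -0.0, -1.0]]
force: [-0.0, 0.3, -0.0]
finger_gap: 0.0004
gripper_force: 0.0
```

apply_moves(motion="0 0 0.03 0; 0 0 0 0; 0 0 0 0")

```text
clock: 9.13
tool_pos: [0.5067, 0.2006, -0.0383]
eef_rot: [[-0.999, 0.04, -0.0], [0.04, 0.999, -0.0], [0.0, -0.0, -1.0]]
force: [0.8, 0.0, -0.2]
finger_gap: 0.0002
gripper_force: 0.0
```

apply_moves(motion="0 0 0.03 0; 0 0 0 0; 0 0 0 0")

```text
clock: 9.38
tool_pos: [0.5068, 0.2007, -0.0391]
eef_rot: [[-0.999, 0.04, -0.0], [0.04, 0.999, -0.0], [0.0, -0.0, -1.0]]
force: [-0.5, -0.3, -0.3]
finger_gap: 0.0003
gripper_force: 0.0
```

apply_moves(motion="0 0 0.03 0; 0 0 0 0; 0 0 0 0")

```text
clock: 9.63
tool_pos: [0.5068, 0.2007, -0.0392]
eef_rot: [[-0.999, 0.04, -0.0], [0.04, 0.999, -0.0], [0.0, -0.0, -1.0]]
force: [-2.7, -1.4, 7.1]
finger_gap: 0.0005
gripper_force: 3.3
```

apply_moves(motion="0 0 0.03 0; 0 0 0 0; 0 0 0 0")

```text
clock: 9.88
tool_pos: [0.5068, 0.2007, -0.0392]
eef_rot: [[-0.999, 0.04, -0.0], [0.04, 0.999, -0.0], [0.0, -0.0, -1.0]]
force: [-5.1, -1.8, 13.8]
finger_gap: 0.0005
gripper_force: 6.7
```

The fingertip touches the ledge at a reported z of −0.0391, so the tip is 39 mm above the reported TCP. Now the lid.

```bash
sed -i 's/^def go(x,y,z,/def go(x,y,ztip,/; s/    s=s or manip.observe(); R=/    z=ztip-.0391; s=s or manip.observe(); R=/' h.py; python3 -c "
from h import *
go(.648,.063,.11,177.5);go(.648,.063,.062,177.5)"
```

```text
yaw units 0.058
pos [ 0.5068  0.2007 -0.0392] phi 177.73 shift units [-4.901 -4.38  -3.67 ] F [-5.1 -1.8 13.8] 0.00046629084376935425 6.740640334028285 9.8833
yaw units 0.058
pos [ 0.5068  0.2007 -0.0392] phi 177.73 shift units [-4.901 -4.38  -2.07 ] F [-5.1 -1.8 13.8] 0.00046629084376935425 6.740640334028285 9.8833
```

apply_moves(motion="0 0 -0.8 0; 0 0 -0.9 0; 0 0 -1 0; 0 0 -0.97 0; -0.8 -0.7 0 0; -0.8 -0.7 0 0; -0.8 -0.7 0 0; -0.8 -0.7 0 0; -0.8 -0.7 0 0; -0.8 -0.7 0 0; -0.1 -0.18 0.2 0; 0 0 0.5 0; 0 0 0.5 0; 0 0 0.4 0; 0 0 0 0; 0 0 0 0")

```text
clock: 11.22
tool_pos: [0.6469, 0.0639, 0.0199]
eef_rot: [[-0.999, 0.039, -0.003], [0.039, 0.999, -0.0], [0.003, -0.0, -1.0]]
force: [-0.3, -0.2, 0.4]
finger_gap: 0.0009
gripper_force: 0.0
```

```bash
python3 -c "
from h import *
go(.577,.063,.062,177.5)"
```

```text
yaw units 0.063
pos [0.6469 0.0639 0.0199] phi 177.75 shift units [ 2.328 -0.13  -0.1  ] F [-0.3 -0.2  0.4] 0.0009385920549038682 0.0 11.2167
```

apply_moves(motion="0.3 -0.02 -0.1 0; 0.3 -0.02 0 0; 0.2 -0.02 0 0; 0.2 -0.02 0 0; 0.2 -0.02 0 0; 0.2 -0.02 0 0; 0.2 0 0 0; 0.2 0 0 0; 0.2 0 0 0; 0.2 0 0 0; 0.13 0 0 0; 0 0 0 0; 0 0 0.1 0; 0 0 0.1 0; 0 0 0.06 0; 0 0 0 0; 0 0 0 0")

```text
clock: 12.63
tool_pos: [0.5784, 0.0627, 0.016]
eef_rot: [[-0.999, 0.04, -0.001], [0.04, 0.999, -0.0], [0.001, -0.0, -1.0]]
force: [-0.7, 0.7, 1.0]
finger_gap: 0.0007
gripper_force: 0.0
```

Tip at 0.055. Pressing down to 0.052.

apply_moves(motion="0 0 0.05 0; 0 0 0.04 0; 0 0 0 0; 0 0 0 0")

```text
clock: 12.97
tool_pos: [0.5784, 0.0627, 0.0136]
eef_rot: [[-0.999, 0.04, -0.0], [0.04, 0.999, -0.0], [0.0, -0.0, -1.0]]
force: [0.1, -0.1, 0.5]
finger_gap: 0.0007
gripper_force: 0.0
```

apply_moves(motion="0 0 0.04 0; 0 0 0 0; 0 0 0 0")

```text
clock: 13.22
tool_pos: [0.5788, 0.0628, 0.0128]
eef_rot: [[-0.999, 0.04, 0.001], [0.04, 0.999, 0.0], [-0.001, 0.0, -1.0]]
force: [-0.6, -0.6, 2.2]
finger_gap: 0.0002
gripper_force: 0.9
```

apply_moves(motion="0 0 0.02 0; 0 0 0 0; 0 0 0 0; 0 0 -0.2 0; 0 0 -0.5 0; 0 0 -0.9 0; 0.3 0.9 -0.9 -0.5; 0.3 0.9 0 -0.5; 0.3 0.9 0 -0.5; 0.3 0.9 0 -0.15; 0.3 0.9 0 0; 0.3 0.9 0 0; 0.3 0.9 0 0; 0.3 0.9 0 0; 0 0 0 0; 0 0 0 0", jaw=0)

```text
clock: 14.55
tool_pos: [0.4964, 0.2762, 0.0869]
eef_rot: [[-0.997, -0.079, -0.0], [-0.079, 0.997, -0.0], [0.0, -0.0, -1.0]]
force: [0.2, -0.1, -0.7]
finger_gap: 0.0005
gripper_force: 0.0
```

```bash
python3 -c "
from h import *
for n in ('top','scene'):
  c=cap(n);W=pts(c);T=np.ones(W.shape[:2],bool)
  s=(abs(W[...,1]-.063)<.014)&(abs(W[...,0]-.578)<.03); p=W[s]
  print(n,[(round(x,3),np.median(p[abs(p[:,0]-x)<.003][:,2]).round(4)) for x in np.arange(.56,.605,.006)])
  print(rect(W,T,.046,.058,(.40,.50,-.1,.12)),rect(W,T,.046,.058,(.545,.65,-.1,.12)))
go(.496,.3125,.08,184.3)"
```

```text
top [(np.float64(0.56), np.float64(0.0318)), (np.float64(0.566), np.float64(0.0506)), (np.float64(0.572), np.float64(0.051)), (np.float64(0.578), np.float64(0.0513)), (np.float64(0.584), np.float64(0.051)), (np.float64(0.59), np.float64(0.0514)), (np.float64(0.596), np.float64(0.0502)), (np.float64(0.602), np.float64(0.0026))]
(1133, array([460.1,  12.2]), array([149.,  35.]), 86.37, np.float64(0.0509)) (1060, array([575.6,   7. ]), array([149.3,  35.9]), 87.95, np.float64(0.0509))
scene [(np.float64(0.56), np.float64(0.0509)), (np.float64(0.566), np.float64(0.0525)), (np.float64(0.572), np.float64(0.0527)), (np.float64(0.578), np.float64(0.0528)), (np.float64(0.584), np.float64(0.0531)), (np.float64(0.59), np.float64(0.0233)), (np.float64(0.596), np.float64(0.0347)), (np.float64(0.602), np.float64(0.0051))]
(501, array([461.3,  11.9]), array([149.2,  37.9]), 86.25, np.float64(0.0524)) (596, array([576.5,   8.5]), array([148.1,  36.8]), 88.06, np.float64(0.0523))
yaw units 0.014
pos [0.4972 0.2747 0.0869] phi -175.64 shift units [-0.056  1.26   1.532] F [-0.1 -0.9  0.1] 0.0005400765450290276 0.0 14.65
```

The lid is flat at 52 mm and nothing in the stack has shifted. Next I'll open the jaws over loose_a and descend.

apply_moves(motion="-0.05 0.6 0 0; 0 0.66 0 0; 0 0 0.8 0; 0 0 0.8 0; 0 0 0.8 0; 0 0 0.6 0; 0 0 0.5 0; 0 0 0.3 0; 0 0 0.2 0; 0 0 0 0; 0 0 0 0", jaw=0.65)

```text
clock: 15.57
tool_pos: [0.4964, 0.3126, -0.0327]
eef_rot: [[-0.997, -0.075, 0.0], [-0.075, 0.997, 0.0], [-0.0, 0.0, -1.0]]
force: [-1.3, 1.1, -0.0]
finger_gap: 0.0573
gripper_force: 0.0
```

```bash
python3 -c "
from h import *
go(.496,.3127,.004,184.3)"
```

```text
yaw units -0.004
pos [ 0.4964  0.3126 -0.0327] phi -175.71 shift units [0.012 0.003 0.079] F [-1.3  1.1 -0. ] 0.057278559700565675 0.0 15.5667
```

apply_moves(motion="0 0 0.08 0; 0 0 0 0; 0 0 0 0")

```text
clock: 15.82
tool_pos: [0.4964, 0.3133, -0.0347]
eef_rot: [[-0.997, -0.076, 0.001], [-0.076, 0.997, 0.001], [-0.001, 0.001, -1.0]]
force: [0.0, -0.6, 0.0]
finger_gap: 0.0573
gripper_force: 0.0
```

apply_moves(motion="0 0 0 0; 0 0 0 0; 0 0 0 0; 0 0 0 0; 0 0 0 0; 0 0 0 0", jaw=0)

```text
clock: 16.32
tool_pos: [0.4958, 0.3132, -0.0353]
eef_rot: [[-0.997, -0.075, 0.0], [-0.075, 0.997, 0.0], [-0.0, 0.0, -1.0]]
force: [-0.5, 0.7, 1.8]
finger_gap: 0.0333
gripper_force: 30.0
```

apply_moves(motion="0 0 -0.3 0; 0 0 -0.6 0; 0 0 -0.9 0; 0 0 -0.9 0; 0 0 -0.8 0; 0 -0.5 0 0.4; 0 -0.8 0 0.5; 0 -0.9 0 0.5; 0 -0.9 0 0.37; 0 -0.9 0 0; 0 -0.9 0 0; 0 -0.9 0 0; 0 -0.9 0 0; 0 -0.6 0 0; 0 -0.3 0 0; 0 0 0 0; 0 0 0 0")

```text
clock: 17.73
tool_pos: [0.4909, 0.085, 0.0692]
eef_rot: [[-0.999, 0.05, -0.001], [0.05, 0.999, 0.0], [0.001, 0.0, -1.0]]
force: [-0.8, 0.3, -0.9]
finger_gap: 0.0337
gripper_force: 30.0
```

```bash
python3 -c "
from h import *
go(.5212,.0678,.0391+.06-.0353,177.2)
for n in ('top','scene'):
  c=cap(n);W=pts(c);T=np.ones(W.shape[:2],bool); f=c['frame'].astype(int).min(-1)>120
  z=manip.observe()['tool_pos'][2]+.0353+.024; t=manip.observe()['tool_pos']
  print(z,rect(W,f,z-.006,z+.006,(t[0]-.1,t[0]+.1,t[1]-.06,t[1]+.06)))"
```

```text
yaw units -0.012
pos [0.4909 0.085  0.0692] phi 177.15 shift units [-1.036 -0.522  1.482] F [-0.8  0.3 -0.9] 0.03365516599535231 29.9997873371467 17.7333
0.12862463169596544 (356, array([436.4,  86.2]), array([35.5, 40.7]), 89.54, np.float64(0.1273))
0.12866522051856927 (431, array([503.9,  84.3]), array([ 34. , 129.5]), 86.3, np.float64(0.1289))
```

apply_moves(motion="-0.4 -0.2 0.2 0; -0.4 -0.2 0.3 0; -0.2 -0.12 0.4 0; 0 0 0.3 0; 0 0 0.15 0; 0 0 0.1 0; 0 0 0 0; 0 0 0 0")

```text
clock: 18.5
tool_pos: [0.5201, 0.0687, 0.026]
eef_rot: [[-0.999, 0.047, -0.0], [0.047, 0.999, 0.0], [0.0, 0.0, -1.0]]
force: [-0.2, -0.1, -1.2]
finger_gap: 0.0338
gripper_force: 30.0
```

```bash
cat >> h.py <<'E'
def ends(y0,y1,zt,box=(.40,.65)):
    for n in ('top','scene'):
        c=cap(n);W=pts(c); f=c['frame'].astype(int).min(-1)>110
        print(n,rect(W,f,zt-.006,zt+.006,(*box,y0,y1)))
        s=f&(abs(W[...,2]-zt)<.006)&(W[...,0]>box[0])&(W[...,0]<box[1])&(W[...,1]>y0)&(W[...,1]<y1); print(' x',np.percentile(W[s][:,0],[0.3,99.7]).round(4))
        for a,b in ((.40,.50),(.54,.65)):
            s=(abs(W[...,2]-.052)<.006)&(W[...,0]>a)&(W[...,0]<b)&(abs(W[...,1]-.01)<.03); print(' mid x',np.percentile(W[s][:,0],[0.5,99.5]).round(4))
E
python3 -c "
from h import *
go(.5206,.0678,.0391+.0525-.0353,177.2)
ends(.02,.12,manip.observe()['tool_pos'][2]+.0593)"
```

```text
yaw units 0.022
pos [0.5201 0.0687 0.026 ] phi 177.29 shift units [-0.018 -0.029  0.294] F [-0.2 -0.1 -1.2] 0.03383688867586484 29.999890169128776 18.5
top (352, array([468.4,  69.4]), array([35.2, 43.1]), 89.69, np.float64(0.0842))
 x [0.4468 0.4899]
 mid x [0.4421 0.4761]
 mid x [0.5601 0.5933]
scene (418, array([536.6,  66.7]), array([ 34.6, 122.4]), 87.77, np.float64(0.0861))
 x [0.476  0.5975]
 mid x [0.4446 0.4799]
 mid x [0.5602 0.5955]
```

apply_moves(motion="0.01 -0.03 0.1 0; 0 0 0.08 0; 0 0 0.06 0; 0 0 0.04 0; 0 0 0 0; 0 0 0 0")

```text
clock: 19.1
tool_pos: [0.52, 0.0672, 0.0175]
eef_rot: [[-0.999, 0.048, -0.0], [0.048, 0.999, -0.0], [0.0, -0.0, -1.0]]
force: [-0.3, -0.3, -0.9]
finger_gap: 0.0334
gripper_force: 30.0
```

apply_moves(motion="0 0 0.02 0; 0 0 0 0; 0 0 0 0")

```text
clock: 19.35
tool_pos: [0.5202, 0.0673, 0.017]
eef_rot: [[-0.999, 0.048, 0.0], [0.048, 0.999, -0.0], [-0.0, -0.0, -1.0]]
force: [0.5, 0.2, -0.8]
finger_gap: 0.0337
gripper_force: 30.0
```

apply_moves(motion="0 0 0.02 0; 0 0 0 0; 0 0 0 0")

```text
clock: 19.6
tool_pos: [0.5204, 0.0673, 0.0167]
eef_rot: [[-0.999, 0.048, 0.0], [0.048, 0.999, 0.0], [-0.0, 0.0, -1.0]]
force: [0.1, -0.2, 1.9]
finger_gap: 0.0337
gripper_force: 30.0
```

apply_moves(motion="0 0 0.01 0; 0 0 0 0; 0 0 0 0")

```text
clock: 19.85
tool_pos: [0.5204, 0.0673, 0.0167]
eef_rot: [[-0.999, 0.048, 0.0], [0.048, 0.999, 0.0], [-0.0, 0.0, -1.0]]
force: [-1.8, -0.2, 5.7]
finger_gap: 0.0339
gripper_force: 30.0
```

Contact: force rises from −1 to +5.7 N, so the strip is seated. I'll release and rise straight up, then head for loose_b.

apply_moves(motion="0 0 -0.01 0; 0 0 0 0; 0 0 0 0; 0 0 0 0; 0 0 0 0; 0 0 -0.2 0; 0 0 -0.5 0; 0 0 -0.9 0; 0 0 -0.9 0; 0 0 -0.5 0; 0 0 0 0; 0 0 0 0", jaw=0.65)

```text
clock: 20.85
tool_pos: [0.5212, 0.0674, 0.1076]
eef_rot: [[-0.999, 0.048, 0.003], [0.048, 0.999, 0.0], [-0.003, 0.0, -1.0]]
force: [-0.2, 0.8, -0.1]
finger_gap: 0.0571
gripper_force: 0.0
```

```bash
python3 -c "
from h import *
go(.477,-.3125,.126,193.1)"
```

```text
yaw units -3.962
pos [0.5212 0.0674 0.1076] phi 177.25 shift units [  4.304 -12.      0.689] F [-0.2  0.8 -0.1] 0.057135599171048906 0.0 20.85
```

apply_moves(motion="0 -0.3 0 -1; 0 -0.3 0 -1; 0 -0.3 0 -1; 0 -0.3 0 -0.96; 0.3 -0.9 0 0; 0.38 -0.9 0 0; 0.38 -0.9 0 0; 0.38 -0.9 0 0; 0.38 -0.9 0 0; 0.38 -0.9 0 0; 0.38 -0.9 0 0; 0.38 -0.9 0 0; 0.38 -0.9 0 0; 0.38 -0.9 0 0; 0.3 -0.9 0 0; 0.2 -0.6 0 0; 0 0 0 0; 0 0 0 0")

```text
clock: 22.35
tool_pos: [0.4688, -0.3038, 0.1043]
eef_rot: [[-0.975, -0.224, -0.003], [-0.224, 0.975, 0.002], [0.002, 0.003, -1.0]]
force: [0.8, 0.7, -0.7]
finger_gap: 0.0572
gripper_force: 0.0
```

```bash
python3 -c "
from h import *
go(.477,-.3125,.004,193.1);print(manip.observe()['joints'])
ends(.02,.12,.076)
for n in ('top','scene'):
  c=cap(n);W=pts(c);T=np.ones(W.shape[:2],bool)
  print(rect(W,T,.068,.084,(.4,.65,.02,.12)),[rect(W,T,.02,.034,(.48,.555,-.1,-.01))], rect(W,T,.046,.058,(.40,.50,-.1,.045)),rect(W,T,.046,.058,(.545,.65,-.1,.045)))
"
```

```text
yaw units -0.036
pos [ 0.4688 -0.3038  0.1043] phi -167.04 shift units [-0.2   -0.345  4.648] F [ 0.8  0.7 -0.7] 0.057172036248559766 0.0 22.35
[-6.19816354e-01  1.26907042e-01  1.94952501e+00  4.81559849e-04
  1.06887266e+00 -2.41697640e+00]
top (1152, array([520.7,  65.8]), array([ 35. , 148.9]), 87.44, np.float64(0.075))
 x [0.4468 0.5942]
 mid x [0.4422 0.4783]
 mid x [0.558  0.5932]
scene (555, array([522.6,  66.3]), array([ 34.9, 151.9]), 87.28, np.float64(0.0764))
 x [0.4483 0.5979]
 mid x [0.443  0.4801]
 mid x [0.5597 0.5947]
(1164, array([520.6,  65.9]), array([ 34.9, 148.8]), 87.34, np.float64(0.0748)) [(535, array([517.3, -48.2]), array([35.5, 73.3]), 89.27, np.float64(0.027))] (816, array([458.8,  -9.1]), array([106.9,  35.1]), 86.38, np.float64(0.0511)) (800, array([575.1, -11.6]), array([112. ,  35.4]), 87.97, np.float64(0.051))
(560, array([522.1,  66.3]), array([ 35.1, 152.7]), 87.23, np.float64(0.0764)) [(213, array([510.9, -47.7]), array([34.4, 61.3]), 87.9, np.float64(0.0286))] (363, array([460.4,  -8.6]), array([108.3,  37. ]), 87.38, np.float64(0.0525)) (449, array([576.2, -10.2]), array([110.6,  36.8]), 87.85, np.float64(0.0526))
```

loose_a lies flush: measured centre (521.5, 66) mm, yaw −2.7°, top at 76 mm, and nothing moved under it. Now loose_b.

apply_moves(motion="-0.2 -0.34 0.4 0; 0 0 0.8 0; 0 0 0.9 0; 0 0 0.8 0; 0 0 0.6 0; 0 0 0.5 0; 0 0 0.3 0; 0 0 0.2 0; 0 0 0.1 0; 0 0 0 0; 0 0 0 0")

```text
clock: 23.47
tool_pos: [0.4791, -0.3129, -0.0308]
eef_rot: [[-0.974, -0.227, 0.001], [-0.227, 0.974, -0.001], [-0.001, -0.001, -1.0]]
force: [-0.5, 0.5, 0.2]
finger_gap: 0.0575
gripper_force: 0.0
```

```bash
python3 -c "
from h import *
go(.477,-.3125,.004,193.1)"
```

```text
yaw units 0.001
pos [ 0.4791 -0.3129 -0.0308] phi -166.89 shift units [0.066 0.028 0.145] F [-0.5  0.5  0.2] 0.0575198703643701 0.0 23.4667
```

apply_moves(motion="0.06 0.03 0.07 0; 0 0 0.07 0; 0 0 0 0; 0 0 0 0")

```text
clock: 23.8
tool_pos: [0.4764, -0.3122, -0.0356]
eef_rot: [[-0.974, -0.226, 0.0], [-0.226, 0.974, -0.0], [-0.0, -0.0, -1.0]]
force: [0.4, 0.5, 0.5]
finger_gap: 0.0575
gripper_force: 0.0
```

apply_moves(motion="0 0 0 0; 0 0 0 0; 0 0 0 0; 0 0 0 0; 0 0 0 0; 0 0 0 0", jaw=0)

```text
clock: 24.3
tool_pos: [0.4765, -0.3121, -0.0357]
eef_rot: [[-0.974, -0.227, 0.0], [-0.227, 0.974, -0.0], [-0.0, -0.0, -1.0]]
force: [0.6, 0.3, 1.0]
finger_gap: 0.0338
gripper_force: 30.0
```

apply_moves(motion="0 0 -0.3 0; 0 0 -0.6 0; 0 0 -0.9 0; 0 0 -0.9 0; 0 0 -0.8 0; 0 0.2 0 0.5; 0 0.3 0 0.8; 0 0.4 0 0.9; 0 0.5 0 0.9; 0 0.7 0 0.6; 0 0.8 0 0.25; 0 0.9 0 0; 0 0.9 0 0; 0 0.9 0 0; 0 0.9 0 0; 0 0.7 0 0; 0 0.4 0 0; 0 0 0 0; 0 0 0 0")

```text
clock: 25.88
tool_pos: [0.4779, -0.0848, 0.0696]
eef_rot: [[-0.999, 0.046, 0.0], [0.046, 0.999, -0.001], [-0.001, -0.001, -1.0]]
force: [-0.8, -0.2, -0.5]
finger_gap: 0.034
gripper_force: 30.0
```

```bash
python3 -c "
from h import *
go(.5155,-.0477,.0391+.06-.0357,177.3)"
```

```text
yaw units 0.022
pos [ 0.4779 -0.0848  0.0696] phi 177.39 shift units [-1.194  1.295  1.509] F [-0.8 -0.2 -0.5] 0.03399610968862467 29.999994565732777 25.8833
```

apply_moves(motion="-0.3 0.3 0 0.02; -0.4 0.4 0.1 0; -0.3 0.4 0.2 0; -0.19 0.19 0.4 0; 0 0 0.4 0; 0 0 0.25 0; 0 0 0.12 0; 0 0 0 0; 0 0 0 0; 0 0 0 0")

```text
clock: 26.72
tool_pos: [0.5153, -0.0483, 0.0255]
eef_rot: [[-0.999, 0.049, 0.001], [0.049, 0.999, -0.0], [-0.001, -0.0, -1.0]]
force: [0.7, 0.8, -0.3]
finger_gap: 0.0338
gripper_force: 30.0
```

```bash
python3 -c "
from h import *
go(.5155,-.0477,.0391+.0525-.0357,177.3)
ends(-.11,-.01,manip.observe()['tool_pos'][2]+.0597)"
```

```text
yaw units -0.033
pos [ 0.5153 -0.0483  0.0255] phi 177.17 shift units [-0.004  0.02   0.289] F [ 0.7  0.8 -0.3] 0.03384621229789466 29.999834045302123 26.7167
top (361, array([464.6, -47.4]), array([33.4, 49.1]), 89.05, np.float64(0.0839))
 x [0.4401 0.4874]
 mid x [0.4422 0.4783]
 mid x [0.5648 0.593 ]
scene (425, array([530.5, -50.6]), array([ 34.4, 122.9]), 87.7, np.float64(0.0859))
 x [0.47  0.592]
 mid x [0.4467 0.4803]
 mid x [0.5585 0.5952]
```

Both ends are symmetric within about 1 mm. Lowering.

apply_moves(motion="0 0.02 0.1 0; 0 0 0.08 0; 0 0 0.06 0; 0 0 0.03 0; 0 0 0 0; 0 0 0 0; 0 0 0 0")

```text
clock: 27.4
tool_pos: [0.5153, -0.0472, 0.017]
eef_rot: [[-0.999, 0.049, 0.0], [0.049, 0.999, -0.0], [-0.0, -0.0, -1.0]]
force: [0.2, 0.6, -0.0]
finger_gap: 0.0338
gripper_force: 30.0
```

apply_moves(motion="0 0 0.02 0; 0 0 0 0; 0 0 0 0")

```text
clock: 27.65
tool_pos: [0.5153, -0.0473, 0.0164]
eef_rot: [[-0.999, 0.049, -0.0], [0.049, 0.999, -0.0], [0.0, -0.0, -1.0]]
force: [0.2, 0.7, -1.6]
finger_gap: 0.0339
gripper_force: 30.0
```

apply_moves(motion="0 0 0.015 0; 0 0 0 0; 0 0 0 0")

```text
clock: 27.9
tool_pos: [0.5154, -0.0472, 0.0163]
eef_rot: [[-0.999, 0.049, 0.0], [0.049, 0.999, -0.0], [-0.0, -0.0, -1.0]]
force: [-1.3, 0.3, 3.1]
finger_gap: 0.0338
gripper_force: 30.0
```

apply_moves(motion="0 0 0.01 0; 0 0 0 0; 0 0 0 0")

```text
clock: 28.15
tool_pos: [0.5154, -0.0473, 0.0162]
eef_rot: [[-0.999, 0.049, 0.0], [0.049, 0.999, -0.0], [-0.0, -0.0, -1.0]]
force: [-1.9, 0.2, 4.9]
finger_gap: 0.0337
gripper_force: 30.0
```

Seated. Releasing, rising and moving clear.

apply_moves(motion="0 0 -0.01 0; 0 0 0 0; 0 0 0 0; 0 0 0 0; 0 0 0 0; 0 0 -0.2 0; 0 0 -0.5 0; 0 0 -0.9 0; 0 0 -0.9 0; 0 -0.5 -0.9 0; 0 -0.9 0 0; 0 -0.9 0 0; 0 -0.9 0 0; 0 -0.9 0 0; 0 -0.9 0 0; 0 -0.9 0 0; 0 -0.5 0 0; 0 0 0 0; 0 0 0 0", jaw=0.65)

```text
clock: 29.73
tool_pos: [0.5058, -0.2392, 0.118]
eef_rot: [[-0.999, 0.051, -0.0], [0.051, 0.999, 0.001], [0.0, 0.001, -1.0]]
force: [-0.2, 0.7, 0.5]
finger_gap: 0.0577
gripper_force: 0.0
```

```bash
python3 -c "
from h import *
o=[]
for n in ('top','scene'):
  c=cap(n);W=pts(c);T=np.ones(W.shape[:2],bool)
  for b in ((.02,.12),(-.11,-.01)): print(n,rect(W,T,.068,.084,(.4,.65,*b)))
  for b in ((.4,.5),(.545,.65)): print(' mid',rect(W,T,.046,.058,(*b,-.02,.04)))
  for b in ((.03,.1),(-.09,-.01)): print(' low',rect(W,T,.02,.034,(.48,.555,*b)))
  o.append(cv2.resize(c['frame'][190:310,250:370] if n=='top' else c['frame'][125:215,290:390],(400,400),interpolation=2))
cv2.imwrite('pics/end.png',np.hstack(o)[...,::-1])
"
```

```text
top (1169, array([520.6,  65.9]), array([ 35.1, 148.9]), 87.44, np.float64(0.075))
top (1168, array([514.8, -48.6]), array([ 35.1, 149.6]), 87.32, np.float64(0.0749))
 mid (461, array([460.2,  10.1]), array([57.9, 35.9]), 89.56, np.float64(0.0509))
 mid (434, array([575.4,  10. ]), array([58.9, 35.6]), 89.8, np.float64(0.0509))
 low (30, array([520. ,  50.2]), array([ 2.1, 68.6]), 86.93, np.float64(0.0265))
 low (19, array([518.3, -31.4]), array([ 0.8, 70.5]), 87.29, np.float64(0.0239))
scene (559, array([522.6,  66.1]), array([ 35., 152.]), 87.22, np.float64(0.0763))
scene (556, array([516.5, -48.3]), array([ 34.6, 150.4]), 86.55, np.float64(0.0765))
 mid (208, array([461.3,  10.2]), array([59.8, 35.7]), 87.85, np.float64(0.0522))
 mid (239, array([577.2,  10.1]), array([59.3, 36.5]), 86.86, np.float64(0.0525))
 low (15, array([513. ,  51.3]), array([ 2.1, 57. ]), 88.14, np.float64(0.0293))
 low (14, array([510.7, -30.5]), array([ 0.1, 57. ]), 87.7, np.float64(0.0245))
```

View pics/end.png

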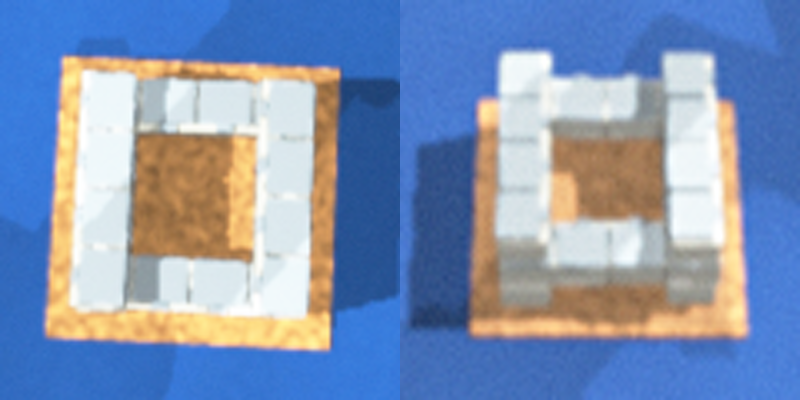

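The picture shows both top strips level and parallel, in the left view at columns 75–130 and 260–310. Their ends are flush with the middle pair, and the rest of the stack has not moved.

```bash
python3 -c "
from bench import manip
print(manip.hand_in())"
```

```text
the job is handed in; nothing more can be done
None
```

I shut the open lid, then set both loose strips down as the third layer, flush to within about 2 mm by the cameras. The four stacked strips did not visibly move, and I handed the job in at about 30 s; the first sweep at the lid passed above it because the real fingertips are 39 mm above the reported position, and I did not re-measure the mug, tumbler or spoon.

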